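# Shut the airbrush air valve in the covered bench box

### The job

On the craft table, push the loose cover of the grey air box aside, all the way onto the deck beside the valve bay, then push the red valve handle fully shut, clockwise against its stop. Push only, with the fingertips or the outside of the fingers: do not lift the cover, leave the blue handle as it is and leave the jars, cup, bottle and brush standing or lying where they are.

Things in the scene. Friction and masses are not known exactly. Their poses are not given: they have to be found in the camera images.
- air_box: grey valve box fixed to the table, 240 (its x) x 233 (its y) x 72 mm high; origin at the centre of its underside, z up. Its -y half is an open-topped valve bay, its +y half a solid deck. A thin lip (4 mm thick or less, z 60 to 72 mm) stands all round its outer edge, 233 x 225 mm inside, and guides and stops the cover
- bay (a point): centre of the valve bay's floor, 8 mm above the table, at box (0, -55) mm. Inside, the bay spans box x -108 to 108 and y -104 to -6 mm; its walls end in a rim at z 60 mm, inside the lip
- deck (a point): centre of the flat deck's top, at box (0, 53, 60) mm; the deck spans box y -6 to 112 mm, level with the rim
- cover: loose aluminium plate, 228 (x) x 108 (y) x 6 mm, 0.5 to 0.8 kg, resting at z 60 mm between the lips, axes parallel to the box's; origin at the centre of its underside. It starts over the bay (origin at box y -58 to -50 mm) and slides along box +y onto the deck, until the far lip stops it at box y +58 mm. Sliding takes about 2 to 8 N
- cover_bar (a point): centre of the black push bar standing on the cover, 25 mm to the -y side of the cover's centre: 90 (x) x 12 (y) mm, from 6 to 26 mm above the cover's underside (its top 86 mm above the table)
- red_handle (a joint): angle of the red valve handle: 0 = open, handle along the box's -y from its hub; it turns clockwise seen from above to 1.571 = shut against its stop, handle along the box's -x. Starts between 0 and 0.3. Stays where it is left; turning it takes about 3 N at the end of the handle
- red_hub (a point): on the red handle's vertical axis, 42 mm above the table (mid height of the handle). Red disc hub, 22 mm across. Under it a brass valve body, 26 mm across and up to 26 mm high, with a pipe towards the deck; elsewhere only bay floor under the handle's sweep. One hub is at box (55, -30), the other at (-40, -30) mm; which colour is where varies
- red_tip (a point): far end of the red handle at mid height, 55 mm from the hub axis. The handle is a straight bar 12 mm wide and 16 mm tall (34 to 50 mm above the table)
- blue_handle (a joint): angle of the blue valve handle, same make and same meaning; starts between 0 and 0.3 and is to be left as it is
- blue_hub (a point): as red_hub, for the blue handle
- blue_tip (a point): as red_tip, for the blue handle
- gold_jar: round jar, 52 mm across, 70 mm tall, brass-coloured body, yellow lid; bystander; origin at the centre of its underside
- white_jar: small white jar, 44 mm across, 60 mm tall, blue lid; bystander; origin at the centre of its underside
- mixing_cup: clear plastic cup, 68 mm across the rim, 75 mm tall; bystander; origin at the centre of its underside
- ink_bottle: amber dropper bottle, 32 mm across, 75 mm tall, black cap; bystander; origin at the centre of its underside
- brush: paint brush 170 mm long, lying flat; bystander; origin on its underside near mid length, lies along its own x
- glitter_jar: copper-coloured jar, 56 mm across, 65 mm tall, black lid; bystander; origin at the centre of its underside

How it is judged (in metres and radians):
On the way, in this order (a step that is already met when the one before it is completed fails the run):
1. the cover lies fully aside on the deck, the red handle revealed and not yet shut (y of cover in the frame of air_box above 0.045 m and height (world z) of cover below 0.066 m and angle between cover's own z axis and vertical below 0.05 rad and value of joint red_handle below 0.6 rad), for 0.2 s.
2. the red handle is pushed shut (value of joint red_handle above 1.48 rad), for 0.2 s.
At the end, for the whole second after the job is handed in: the cover lies flat on the deck with its centre more than 45 mm to the +y side of the box's centre (within about 13 mm of the far lip) and at rest, the red handle is within 0.09 rad of its shut stop, and the blue handle's tip has moved less than 15 mm (y of cover in the frame of air_box above 0.045 m and height (world z) of cover below 0.066 m and angle between cover's own z axis and vertical below 0.05 rad and value of joint red_handle above 1.48 rad and distance of blue_tip from where it was at the start of the episode below 0.015 m and linear speed of cover below 0.01 m/s); the robot touches nothing.
It fails at once if the cover is lifted or tipped up (height (world z) of cover above 0.072 m or angle between cover's own z axis and vertical above 0.2 rad).
It fails at once if the blue handle is moved (tip by more than 15 mm) (distance of blue_tip from where it was at the start of the episode above 0.015 m).
It fails at once if a bystander is moved by more than 30 mm, lifted or knocked over (distance of any of gold_jar, white_jar, mixing_cup, ink_bottle, brush, glitter_jar from where it was at the start of the episode above 0.03 m or angle between any of gold_jar, white_jar, mixing_cup, ink_bottle, glitter_jar's own z axis and vertical above 0.6 rad).
It also fails if it takes over 51 s, if anything falls off the work surface, if the arm or the gripper's body presses on something with over 40 N, if the wrist force passes 120 N, or if a joint passes its speed limit or range.

### The arm

A 6-joint arm with a two-finger parallel gripper is mounted at the origin on the work surface. World frame = base frame: x ahead of the robot, y to its left, z up, the work surface at z = 0. Lengths are in m, angles in degrees, forces in N, time in s.
With the tool pointing down it reaches from about 0.35 to 0.875 m from the base axis. Payload 4.2 kg.
Tool frame: the origin (TCP) lies midway between the tips of the shut fingers; the grasp point (between the pads) lies 19 mm behind it; z points along the fingers, y is the line along which they close (so a half turn about z gives the same grasp; the last joint's range is limited). The gripper opens to 87 mm and grips with 3 to 60 N. Pads are 19 mm wide; open, the fingers measure 117 mm over their backs; the gripper's body (75 mm by 190 mm) begins 51 mm behind the grasp point.
Start: joints at [-61.043, 22.042, 0.453, 0, -68.411, -14.817], TCP at [0.153, -0.606, 0.223] pointing down, gripper open.
Joint ranges: [-179.83, 179.83], [-69.29, 118.12], [-61.27, 80.66], [-181.25, 117.63], [-171.15, -9.14], [-177.46, 177.46]. Speed limits (degrees/s): [159.86, 159.86, 180, 180, 180, 180].

### API

Orientations are given as a 3x3 rotation matrix whose columns are the frame's x, y, z axes.
In Python, from station import r, cams gives the robot as it stands.
- The arm moves only by the tool play_rows, never from a script. Its argument "commands" is text: rows parted by semicolons, each of 6 numbers parted by spaces: the shift along the world's x, y, z normalised to -1 to 1, where 1 is 30 mm, then the turn, a rotation vector about the world's x, y, z normalised to -1 to 1, where 1 is 0.15 rad. A call has 1 to 20 rows; each row shifts and turns the commanded pose from where the row before left it; what a row does not reach is not made up. A row lasts 1/10 s, in which the tool goes at most 50 mm and 8.59 degrees, less where a joint would pass 70% of its speed; a pose out of reach is approached as far as the arm can. A call with a number of a shift or a turn outside -1 to 1 is refused whole. A call with a gripper value outside its range is refused whole. "grip" is the finger opening in mm, from 0 to 87, set as the call begins (left out, the last holds). The fingers move at their own pace and stop on an object; the grip force is fixed at half the most. Time passes only in rows, so rows that do not move let the fingers close. It gives the time, the measured TCP pose, the force, the opening and the grip force at its end, in the units of the state.
- r.sense(): the state, without advancing time (a new reading comes with each control period).
- cams.capture(name): name is "scene" or "top" or "wrist"; returns (picture, depth): 480x640x3 uint8, blue, green, red; 480x640 float32, m along the optical axis (not along the pixel's ray), 0 where there is no reading.
- cams.camera_info(name): a dict with "mtx" (3x3 intrinsics, pixels), "R" (3x3) and "t" (3): a world point X has camera coordinates R X + t. Camera axes: x right, y down, z forward; pixel columns grow to the right and rows downward; lengths in m; the calibration is good to about 2 mm. A picture is of the moment at which its call begins: read the wrist's pose just before it. camera_info takes no time and is no camera call; for the wrist camera it gives the pose at the moment of the call.
- r.finish_job(): hands the job in; it is judged then, once.
The state is a dict: "time_s": time; "joints": joint angles; "joint_velocities": joint speeds; "effort": joint torques, N m; "tcp_pos": TCP position; "ee_rot": TCP orientation; "wrist_force": force on the tool from outside, world axes, zero at the start; "moment": the same for the moment, N m; "gripper_width": opening from 0.0 (shut) to 1.0 (fully open); "gripper_force": force on a finger pad.
Only numpy, scipy, OpenCV 4.12 (cv2) and the standard library are available. Lean on these libraries where they do the work, as an engineer would, in place of code of your own. Each camera call takes 0.05 s, during which the arm holds its last target. There are 200 camera calls.

## Working session

There is one attempt and no reset: what is moved stays moved. The work goes in short steps, Python scripts to look and compute and a tool call to move; the robot and the scene stay as the last step left them, time stands still between calls to the robot, and variables do not carry over. Pictures are saved under pics/ and viewed, at most 10 in all, crops included, and the job is handed in when it is done.

Besides the shell and the picture viewer there is one more tool, called after ">>>" as name(argument=value, ...) on one line, values as JSON. play_rows: Moves the arm, as the interface text tells. Scaled input: -1 to 1 covers 30 mm each way for a shift and 0.15 rad each way for a turn. Its arguments: {"type":"object","properties":{"commands":{"type":"string"},"grip":{"type":"number"}},"required":["commands"]}

```bash
mkdir -p pics; cat > h.py <<'E'
import numpy as np,cv2
from station import r,cams
def ray(name,u,v,z,info=None):
    i=info or cams.camera_info(name);K,R,t=np.array(i["mtx"]),np.array(i["R"]),np.array(i["t"])
    d=R.T@np.linalg.inv(K)@[u,v,1];c=-R.T@t
    return c+d*(z-c[2])/d[2]
def proj(name,X,info=None):
    i=info or cams.camera_info(name)
    p=np.array(i["mtx"])@(np.array(i["R"])@X+np.array(i["t"]));return p[:2]/p[2]
E
python3 - <<'E'
from h import *
for n in("top","scene"):
    p,d=cams.capture(n);cv2.imwrite(f"pics/{n}1.png",p);np.save(f"pics/{n}1.npy",d)
s=r.sense();print(s["time_s"],s["tcp_pos"],s["ee_rot"])
i=cams.camera_info("top");print(-np.array(i["R"]).T@i["t"])
E
```

```text
0.1 [ 0.15256669 -0.60552894  0.22157818] [[-9.69742090e-01 -2.44131050e-01 -5.56563162e-04]
 [-2.44131672e-01  9.69740243e-01  1.89421135e-03]
 [ 7.72858916e-05  1.97277117e-03 -9.99998051e-01]]
[0.38442072 0.02516766 1.48691568]
```

View pics/top1.png

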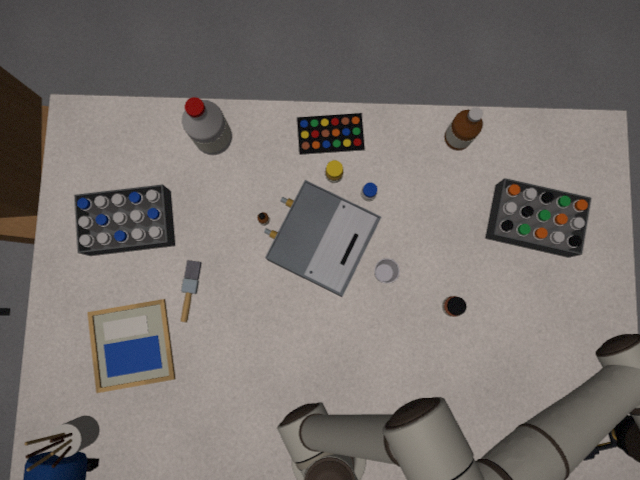

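View pics/scene1.png

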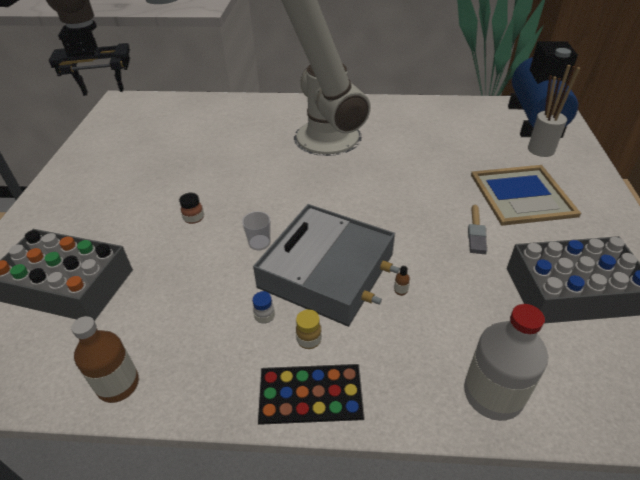

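The top view has the box at about (323,238), with the cover on its right half and the black bar at (349,249). The deck is to the left, towards world +y. Mixing cup (385,271), white jar (370,190) and gold jar (334,170) are close by.

```bash
cat > m.py <<'E'
from h import *
p=cv2.imread("pics/top1.png")
hsv=cv2.cvtColor(p,cv2.COLOR_BGR2HSV)
def big(m,roi):
    x0,y0,x1,y1=roi;k=np.zeros(m.shape,np.uint8);k[y0:y1,x0:x1]=m[y0:y1,x0:x1]
    c=cv2.findContours(k,cv2.RETR_EXTERNAL,cv2.CHAIN_APPROX_NONE)[0];return max(c,key=cv2.contourArea)
bar=big((hsv[...,2]<60).astype(np.uint8),(335,228,365,272))
br=cv2.minAreaRect(bar);bp=cv2.boxPoints(br)
B=np.array([ray("top",*q,.086)[:2] for q in bp]);print("bar",br,B,B.mean(0))
print(np.linalg.norm(np.diff(B,axis=0),axis=1))
bc=np.array([ray("top",*q,.072)[:2] for q in [(305.5,181),(380.5,216),(342,296),(266,258)]])
print("corners",bc,np.linalg.norm(np.roll(bc,-1,0)-bc,axis=1),bc.mean(0))
ex=(bc[0]-bc[3]+bc[1]-bc[2]);print("box x ang",np.degrees(np.arctan2(ex[1],ex[0])))
ey=(bc[0]-bc[1]+bc[3]-bc[2]);print("box y ang",np.degrees(np.arctan2(ey[1],ey[0])))
for n,q,z in[("cup",(386,271),.075),("white",(370,190),.06),("gold",(334,170),.07),("ink",(263,218),.075),("glit",(456,306),.065)]:print(n,ray("top",*q,z))
E
python3 m.py; python3 -c "
import cv2;p=cv2.imread('pics/top1.png')[140:320,240:480];cv2.imwrite('pics/c1.png',cv2.resize(p,None,fx=3.3,fy=3.3,interpolation=cv2.INTER_CUBIC))"
```

```text
bar ((349.1000061035156, 248.80001831054688), (3.5777082443237305, 32.64659118652344), 26.56505012512207) [[ 0.51751096 -0.01543874]
 [ 0.59709377 -0.0525508 ]
 [ 0.59301684 -0.0612062 ]
 [ 0.51349725 -0.02404244]] [ 0.55527971 -0.03830955]
[0.08781075 0.00956752 0.08777534]
corners [[ 0.74046255  0.08489016]
 [ 0.64907779 -0.12212499]
 [ 0.4298397  -0.02287052]
 [ 0.52538896  0.18369038]] [0.22628841 0.24065908 0.22758968 0.2366815 ] [0.58619225 0.03089625]
box x ang -24.513921064630523
box y ang 65.67730321694002
cup [ 0.49962478 -0.13869655  0.075     ]
white [ 0.72333587 -0.09334053  0.06      ]
gold [0.77434314 0.00759021 0.07      ]
ink [0.6335969 0.1963031 0.075    ]
glit [ 0.41239653 -0.32786458  0.065     ]
```

View pics/c1.png

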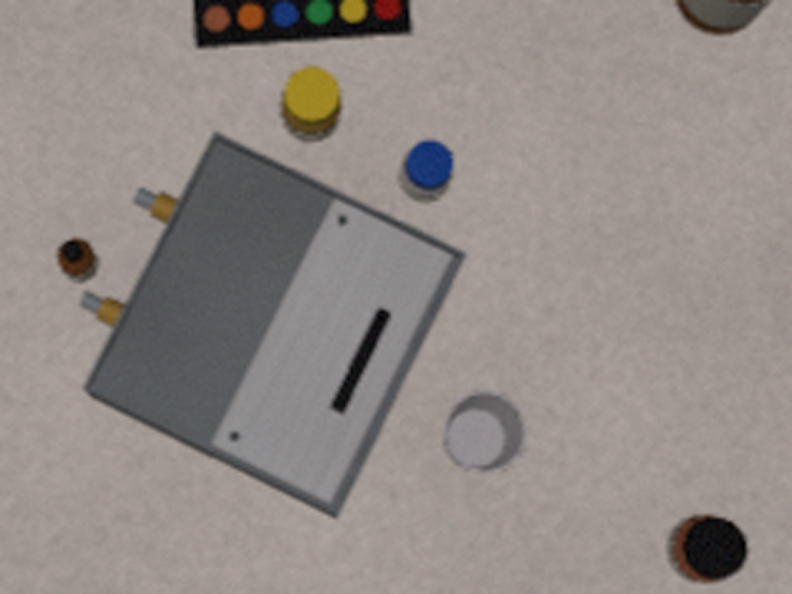

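>>> play_rows(commands="0.65 0.91 -0.15 0 0 0.3;0.65 0.91 -0.15 0 0 0.3;0.65 0.91 -0.15 0 0 0.3;0.65 0.91 -0.15 0 0 0.3;0.65 0.91 -0.15 0 0 0.3;0.65 0.91 -0.15 0 0 0.3;0.65 0.91 -0.15 0 0 0.3;0.65 0.91 -0.15 0 0 0.3;0.65 0.91 -0.15 0 0 0.3;0.65 0.91 -0.15 0 0 0.3;0.65 0.91 -0.15 0 0 0.3;0.65 0.91 -0.15 0 0 0.3;0.65 0.91 -0.15 0 0 0.3;0.65 0.91 -0.15 0 0 0.3;0.65 0.91 -0.15 0 0 0.3;0.65 0.91 -0.15 0 0 0.3;0.65 0.91 -0.15 0 0 0.3;0.65 0.91 -0.15 0 0 0.3;0.65 0.91 -0.15 0 0 0.3;0 0 0 0 0 0", grip=0)

```text
time_s: 2.1
tcp_pos: [0.5249, -0.0848, 0.1361]
ee_rot: [[-0.448, -0.894, -0.0], [-0.894, 0.448, -0.0], [0.0, 0.0, -1.0]]
wrist_force: [0.4, 0.1, -0.4]
gripper_width: 0.006
gripper_force: 0.0
```

>>> play_rows(commands="0.32 0.41 0 0 0 0.11;0.32 0.41 0 0 0 0.11;0 0 -0.5 0 0 0;0 0 -0.5 0 0 0;0 0 0 0 0 0;0 0 0 0 0 0")

```text
time_s: 2.7
tcp_pos: [0.5427, -0.0628, 0.1073]
ee_rot: [[-0.422, -0.906, 0.0], [-0.906, 0.422, -0.0], [0.0, -0.0, -1.0]]
wrist_force: [0.6, 0.2, -0.5]
gripper_width: 0.006
gripper_force: 0.0
```

```bash
python3 - <<'E'
from h import *
s=r.sense();print(s["tcp_pos"],s["wrist_force"])
p,d=cams.capture("wrist");q,_=cams.capture("scene")
cv2.imwrite("pics/w2.png",np.hstack([cv2.resize(p,(400,300)),cv2.resize(q[190:340,210:410],(400,300),interpolation=cv2.INTER_CUBIC)]))
E
```

```text
[ 0.54273303 -0.06284949  0.10733679] [ 0.56108731  0.1536988  -0.47948515]
```

View pics/w2.png

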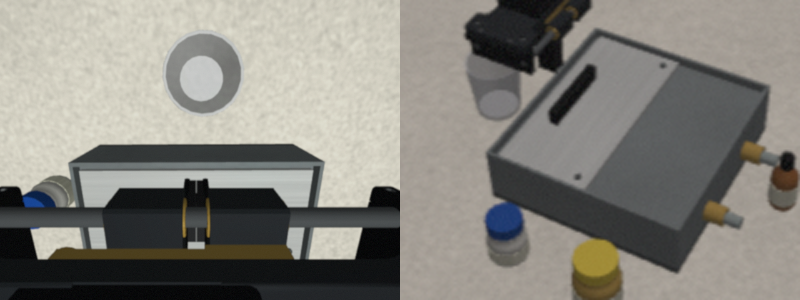

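The fingertips sit centrally behind the bar and just clear of the lip. Next I lower them and push.

>>> play_rows(commands="0.05 0.1 -0.4 0 0 0;0 0 -0.4 0 0 0;0 0 -0.3 0 0 0;0 0 0 0 0 0;0 0 0 0 0 0;0.1 0.21 0 0 0 0;0.1 0.21 0 0 0 0;0.1 0.21 0 0 0 0;0.1 0.21 0 0 0 0")

```text
time_s: 3.7
tcp_pos: [0.5557, -0.0344, 0.0742]
ee_rot: [[-0.422, -0.907, -0.001], [-0.907, 0.422, -0.001], [0.001, 0.001, -1.0]]
wrist_force: [-2.2, -4.3, 0.9]
gripper_width: 0.004
gripper_force: 2.1
```

>>> play_rows(commands="0.1 0.21 0 0 0 0;0.1 0.21 0 0 0 0;0.1 0.21 0 0 0 0;0.1 0.21 0 0 0 0;0.1 0.21 0 0 0 0;0.1 0.21 0 0 0 0;0.1 0.21 0 0 0 0;0.1 0.21 0 0 0 0;0.1 0.21 0 0 0 0;0.1 0.21 0 0 0 0;0.1 0.21 0 0 0 0;0.05 0.1 0 0 0 0;0 0 0 0 0 0")

```text
time_s: 5.0
tcp_pos: [0.591, 0.0387, 0.074]
ee_rot: [[-0.422, -0.907, 0.001], [-0.907, 0.422, 0.001], [-0.001, -0.001, -1.0]]
wrist_force: [-1.7, -2.0, 1.3]
gripper_width: 0.011
gripper_force: 0.8
```

>>> play_rows(commands="0.04 0.09 0 0 0 0;0.04 0.09 0 0 0 0;0 0 0 0 0 0")

```text
time_s: 5.3
tcp_pos: [0.5929, 0.0434, 0.074]
ee_rot: [[-0.422, -0.906, 0.0], [-0.906, 0.422, 0.0], [-0.0, 0.0, -1.0]]
wrist_force: [-1.8, -2.0, 1.8]
gripper_width: 0.004
gripper_force: 1.7
```

>>> play_rows(commands="-0.1 -0.21 0 0 0 0;-0.1 -0.21 0 0 0 0;0 0 1 0 0 0;0 0 1 0 0 0;0 0 1 0 0 0;0 0 1 0 0 0;0 0 1 0 0 0;0 0 0 0 0 0;0 0 0 0 0 0")

```text
time_s: 6.2
tcp_pos: [0.587, 0.0307, 0.2246]
ee_rot: [[-0.423, -0.906, 0.002], [-0.906, 0.423, 0.002], [-0.002, -0.001, -1.0]]
wrist_force: [0.6, 0.6, -0.3]
gripper_width: 0.011
gripper_force: 0.0
```

```bash
python3 - <<'E'
from h import *
s=r.sense();print(s["tcp_pos"],s["wrist_force"])
i=cams.camera_info("wrist");p,d=cams.capture("wrist");cv2.imwrite("pics/w3.png",p);np.save("pics/w3.npy",d)
np.savez("pics/w3i.npz",**i)
q,_=cams.capture("top");cv2.imwrite("pics/top3.png",q)
E
```

```text
[0.58695011 0.03074553 0.22456176] [ 0.56082873  0.59601051 -0.33769606]
```

View pics/w3.png

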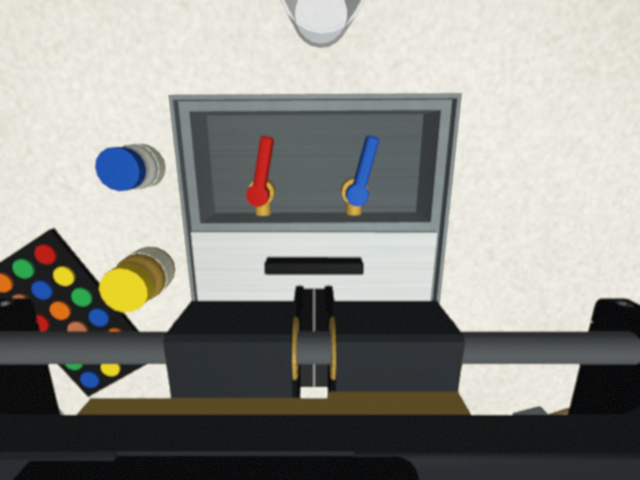

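The wrist view shows the open bay with the cover off it. The red hub is at (258,193) with its tip at (267,140), and the blue hub is at (357,195) with its tip at (372,140). Red is therefore the box +x valve.

```bash
python3 - <<'E'
from h import *
i=dict(np.load("pics/w3i.npz"))
p=cv2.imread("pics/w3.png");hsv=cv2.cvtColor(p,cv2.COLOR_BGR2HSV)
a=np.radians(-24.7);c0=np.array([.586,.031]);M=np.array([[np.cos(a),np.sin(a)],[-np.sin(a),np.cos(a)]])
def bx(u,v,z):
    w=ray("wrist",u,v,z,i)[:2];return np.round(w,4),np.round(M@(w-c0)*1e3,1)
for n,m in(("red",((hsv[...,0]<8)|(hsv[...,0]>172))),("blue",abs(hsv[...,0].astype(int)-112)<12)):
    m=(m&(hsv[...,1]>130)).astype(np.uint8);k=np.zeros_like(m);k[120:215,230:400]=m[120:215,230:400]
    c=max(cv2.findContours(k,0,1)[0],key=cv2.contourArea)
    print(n,cv2.boundingRect(c)); R=cv2.fitLine(c,2,0,.01,.01).ravel()
    h=c[:,0][c[:,0,1]>np.max(c[:,0,1])-12].mean(0); t=c[:,0][c[:,0,1]<np.min(c[:,0,1])+3].mean(0)
    for q in(h,t,(h+t)/2):print(q,*bx(*q,.05))
for q in((171,96),(461,95)):print("lip corner",*bx(*q,.072))
for q in((265,259),(363,259),(363,274),(265,274)):print("bar",*bx(*q,.086))
for q in((191,233),(437,233)):print("cover edge",*bx(*q,.066))
E
```

```text
red (246, 136, 27, 71)
[256.96774194 201.41935484] [ 0.6248 -0.014 ] [ 54.1 -24.7]
[265.5  136.75] [ 0.5906 -0.0628] [ 43.4 -83.3]
[261.23387097 169.08467742] [ 0.6073 -0.039 ] [ 48.6 -54.7]
blue (347, 136, 32, 69)
[357.47058824 200.08823529] [0.5378 0.0252] [-41.3 -25.4]
[371.5        136.66666667] [ 0.5039 -0.0224] [-52.3 -82.8]
[364.48529412 168.37745098] [0.5204 0.0008] [-46.9 -54.8]
lip corner [ 0.6436 -0.1224] [ 116.5 -115.2]
lip corner [ 0.4285 -0.0227] [-120.7 -114.7]
bar [0.6345 0.0318] [43.7 21. ]
bar [0.5555 0.0686] [-43.4  21.5]
bar [0.561  0.0818] [-43.9  35.7]
bar [0.641  0.0445] [44.4 35.2]
cover edge [ 0.6906 -0.0151] [114.3   1.9]
cover edge [0.4836 0.0815] [-114.1    3.1]
```

The cover is at box y of about 54 and flat. Red is at about 0.2 rad. I'll move to the +x side of the red handle, then down into the bay.

>>> play_rows(commands="0.28 -0.66 -0.3 0 0 0;0.28 -0.66 -0.3 0 0 0;0.28 -0.66 -0.3 0 0 0;0.28 -0.66 -0.3 0 0 0;0.28 -0.66 -0.3 0 0 0;0 0 -0.6 0 0 0;0 0 -0.6 0 0 0;0 0 -0.6 0 0 0;0 0 -0.6 0 0 0;0 0 0 0 0 0;0 0 0 0 0 0", grip=0)

```text
time_s: 7.4
tcp_pos: [0.6284, -0.0686, 0.1061]
ee_rot: [[-0.422, -0.907, -0.002], [-0.907, 0.422, -0.001], [0.001, 0.002, -1.0]]
wrist_force: [-0.1, 0.0, 0.9]
gripper_width: 0.008
gripper_force: 0.0
```

```bash
python3 - <<'E'
from h import *
p,d=cams.capture("wrist");q,_=cams.capture("scene")
cv2.imwrite("pics/w4.png",np.hstack([cv2.resize(p,(400,300)),cv2.resize(q[190:340,210:410],(400,300),interpolation=cv2.INTER_CUBIC)]))
E
```

```text
(no output)
```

View pics/w4.png

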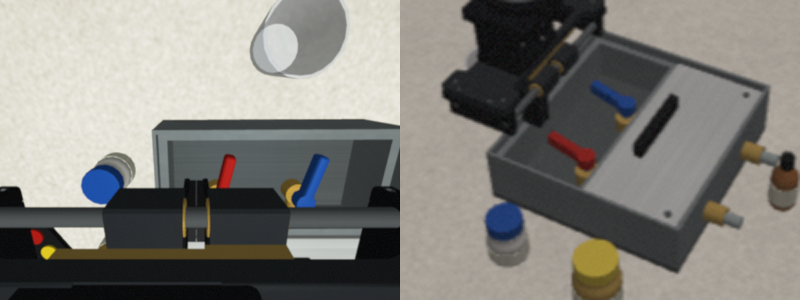

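Fingers are clear on the +x side of the red handle. Going down and starting the sweep.

>>> play_rows(commands="0 0 -0.5 0 0 0;0 0 -0.5 0 0 0;0 0 -0.5 0 0 0;0 0 -0.5 0 0 0;0 0 -0.4 0 0 0;0 0 0 0 0 0;0 0 0 0 0 0;-0.2 0.06 0 0 0 0;-0.2 0.06 0 0 0 0;-0.18 0.06 0 0 0 0;-0.18 0.06 0 0 0 0;-0.18 0.06 0 0 0 0;0 0 0 0 0 0")

```text
time_s: 8.8
tcp_pos: [0.6011, -0.0592, 0.036]
ee_rot: [[-0.422, -0.907, 0.002], [-0.907, 0.422, -0.0], [-0.001, -0.002, -1.0]]
wrist_force: [2.9, -0.3, 0.9]
gripper_width: 0.009
gripper_force: 1.2
```

>>> play_rows(commands="-0.16 0.15 0 0 0 0;-0.16 0.15 0 0 0 0;-0.16 0.15 0 0 0 0;-0.06 0.16 0 0 0 0;-0.06 0.16 0 0 0 0;-0.06 0.16 0 0 0 0;-0.02 0.14 0 0 0 0;-0.02 0.14 0 0 0 0;0 0.14 0 0 0 0;0 0 0 0 0 0")

```text
time_s: 9.8
tcp_pos: [0.5789, -0.0183, 0.0347]
ee_rot: [[-0.422, -0.907, -0.002], [-0.907, 0.422, 0.0], [0.0, 0.002, -1.0]]
wrist_force: [-0.3, 0.6, 0.0]
gripper_width: 0.008
gripper_force: 0.2
```

>>> play_rows(commands="0.03 0.06 0 0 0 0;0.03 0.06 0 0 0 0;0 0 0 0 0 0")

```text
time_s: 10.1
tcp_pos: [0.5792, -0.0169, 0.0347]
ee_rot: [[-0.423, -0.906, -0.006], [-0.906, 0.423, -0.002], [0.005, 0.004, -1.0]]
wrist_force: [-2.5, -6.7, 2.3]
gripper_width: 0.002
gripper_force: 3.7
```

>>> play_rows(commands="0.03 0.06 0 0 0 0;0 0 0 0 0 0;0 0 0 0 0 0")

```text
time_s: 10.4
tcp_pos: [0.5793, -0.0167, 0.0347]
ee_rot: [[-0.423, -0.906, -0.008], [-0.906, 0.423, -0.004], [0.007, 0.005, -1.0]]
wrist_force: [-2.5, -12.0, 2.8]
gripper_width: 0.003
gripper_force: 6.2
```

It's against the stop: 12 N with no further motion. Backing off and raising to check.

>>> play_rows(commands="-0.09 -0.2 0 0 0 0;-0.09 -0.2 0 0 0 0;-0.09 -0.2 0 0 0 0;0 0 0 0 0 0;0 0 0.5 0 0 0;0 0 1 0 0 0;0 0 1 0 0 0;0 0 1 0 0 0;0 0 1 0 0 0;0 0 1 0 0 0;0 0.9 0.8 0 0 0;0 0.9 0 0 0 0;0 0 0 0 0 0;0 0 0 0 0 0")

```text
time_s: 11.8
tcp_pos: [0.574, 0.0231, 0.2239]
ee_rot: [[-0.421, -0.907, -0.0], [-0.907, 0.421, 0.0], [-0.0, 0.0, -1.0]]
wrist_force: [0.7, -0.7, 0.1]
gripper_width: 0.007
gripper_force: 0.0
```

```bash
python3 - <<'E'
from h import *
s=r.sense();print(s["tcp_pos"],s["wrist_force"],s["time_s"])
i=cams.camera_info("wrist");p,d=cams.capture("wrist");cv2.imwrite("pics/w5.png",p)
hsv=cv2.cvtColor(p,cv2.COLOR_BGR2HSV)
a=np.radians(-24.7);c0=np.array([.586,.031]);M=np.array([[np.cos(a),np.sin(a)],[-np.sin(a),np.cos(a)]])
for n,m in(("red",((hsv[...,0]<8)|(hsv[...,0]>172))),("blue",abs(hsv[...,0].astype(int)-112)<12)):
    m=(m&(hsv[...,1]>130)).astype(np.uint8)
    for c in cv2.findContours(m,0,1)[0]:
        if cv2.contourArea(c)<150: continue
        w=np.array([M@(ray("wrist",*q,.05,i)[:2]-c0)*1e3 for q in c[:,0]]).astype(np.float32)
        r_=cv2.minAreaRect(w);print(n,cv2.boundingRect(c),np.round(cv2.boxPoints(r_),1).tolist(),cv2.fitLine(w,2,0,.01,.01).ravel()[:2])
E
```

```text
[0.573999   0.02314497 0.22388193] [ 0.68158422 -0.73147238  0.06361799] 11.8
red (27, 255, 24, 21) [[254.60000610351562, 15.0], [278.0, 14.899999618530273], [278.1000061035156, 36.099998474121094], [254.6999969482422, 36.099998474121094]] [0.75790185 0.6523686 ]
red (238, 198, 68, 22) [[-0.4000000059604645, -40.5], [63.70000076293945, -40.79999923706055], [63.79999923706055, -20.600000381469727], [-0.30000001192092896, -20.299999237060547]] [0.9999777  0.00668153]
blue (73, 380, 21, 18) [[237.8000030517578, 160.10000610351562], [260.79998779296875, 160.0], [260.8999938964844, 182.39999389648438], [237.89999389648438, 182.5]] [0.5890657  0.80808514]
blue (81, 318, 23, 14) [[213.8000030517578, 84.30000305175781], [237.1999969482422, 84.19999694824219], [237.3000030517578, 99.4000015258789], [213.89999389648438, 99.5]] [0.98122865 0.192848  ]
blue (24, 290, 23, 21) [[262.6000061035156, 68.0999984741211], [272.8999938964844, 48.099998474121094], [291.20001220703125, 57.5], [280.8999938964844, 77.5]] [ 0.00149722 -0.99999887]
blue (88, 162, 50, 42) [[154.1999969482422, -39.70000076293945], [159.1999969482422, -77.4000015258789], [204.10000610351562, -71.4000015258789], [199.1999969482422, -33.79999923706055]] [0.9672933  0.25366047]
blue (337, 150, 32, 69) [[-59.20000076293945, -82.69999694824219], [-38.599998474121094, -85.80000305175781], [-29.299999237060547, -22.5], [-49.79999923706055, -19.5]] [0.23041135 0.97309333]
```

View pics/w5.png

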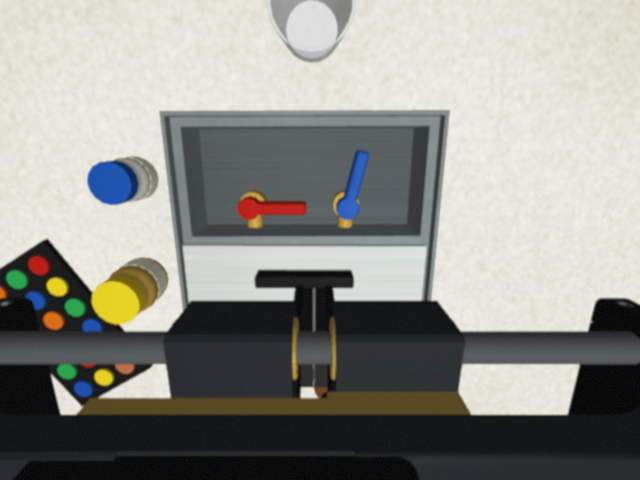

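The red handle lies along box -x from (249,208) to (305,208), within about 0.01 rad of shut. Blue has not moved, the cover is on the deck and the arm is clear.

```bash
python3 -c "
from station import r
print(r.finish_job())"
```

```text
the job is handed in; nothing more can be done
None
```

Job handed in: the cover is on the deck at box y of about +54 mm, the red handle is shut against its stop, blue is unmoved, and the bystanders were not touched as far as the pictures and forces show; the judge's verdict was not shown.

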